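# Set up a casting flask round a wax tree

### The job

Set up the casting flask for investing, building it on the rubber sprue base from the inside out: lift the wax tree out of its wooden block and plant it upright in the socket of the base until its button sits on the boss, then lower over it the taller of the two steel flasks (the one that stands higher than the tree) until it is fully home inside the base's lip, slip the white rubber collar over the flask's rim and close the collar with the dust cap. The wax is brittle: do not knock it with the flask, and leave the short flask where it stands.

Things in the scene. Friction and masses are not known exactly. Their poses are not given: they have to be found in the camera images.
- sprue_base: Black rubber dish, 67 mm across, 16 high, loose, 250 g. Origin: centre of underside, z up. Lip: bore 57 mm, mouth flared to 62. Flask seat: flat floor at z = 6 mm. In the middle a boss, 34 mm wide at its foot, 25 at its flat top (z = 16 mm), with an upright socket 11.5 mm wide down to z = 3 mm, countersunk to 16.6 mm.
- wax_tree: Dark green wax tree, 68 mm high, 30 g, upright in the wooden block. Origin: lower end of stem, z up the trunk. Stem 9 mm thick to z = 12, tapered end; button 22 mm wide, flat underside at z = 12; trunk 10 mm thick, ring patterns at z = 21 to 45 out to 18 mm; bare trunk z = 46 to 68 is the grip. In the base its origin is 4 mm above the base's, its top 72 mm.
- tall_flask: The taller steel flask: open tube, outside diameter 54, bore 49, height 76 mm, 200 g, standing on end. Origin: centre of its lower end, z up. Fully home in the base its origin is 6 mm above the base's and its rim 82 mm.
- short_flask: The short steel flask: the same tube but 45 mm high, too low for this tree. Origin: centre of its lower end, z up. Stays where it is.
- collar: White silicone rubber collar: thick ring, outside diameter 65 mm (63 at mid height), height 30, 80 g, skirt down. Origin: centre of its lower end, z up. Up to z = 10 its bore is 57 mm (61 at the lower edge) and goes over the flask; there a shoulder rests on the flask's rim; above, the bore is 49 mm. Home, its origin is 66 mm above the flask's.
- dust_cap: Dust cap: aluminium disc 63 mm across on a spigot 45 mm wide and 6 deep, on which it stands, with a black knob 16 mm wide on top; 70 g. Origin: centre of the spigot's underside, z up; disc z = 6 to 10.5, knob z = 10.5 to 28 mm. Home, the spigot is in the collar's bore, the disc on its top edge, the origin 24 mm above the collar's.
- tree_stand: Dark wooden block, 62 x 62 x 24 mm, loose, 300 g, in which the tree waits. Origin: centre of its underside, z up. Hole 11.5 mm wide, 16 mm deep; the tree's origin stands 12 mm above the block's, its top 80 mm.
There are look-alikes about, which are no part of the job. Leave any turquoise look-alike of the dust_cap alone.

How it is judged:
By the outcome, as a careful person would: the job done as asked, in the order asked, and still so for the second after the job is handed in, with the robot touching nothing.
It also fails if it takes over 109 s, if anything falls off the work surface, if the arm or the gripper's body presses on something with over 40 N, if the wrist force passes 120 N, or if a joint passes its speed limit or range.

### The arm

A 6-joint arm with a two-finger parallel gripper is mounted at the origin on a cart in front of the work surface, level with it; the furniture and walls round the work are solid. World frame = base frame: x ahead of the robot, y to its left, z up, the work surface at z = 0. Lengths are in m, angles in degrees, forces in N, time in s.
With the tool pointing down it reaches from about 0.4 to 0.825 m from the base axis. Payload 7 kg.
Tool frame: the origin (TCP) lies midway between the tips of the shut fingers; the grasp point (between the pads) lies 19 mm behind it; z points along the fingers, y is the line along which they close (so a half turn about z gives the same grasp; the last joint's range is limited). The gripper opens to 88 mm and grips with 3 to 60 N. Pads are 19 mm wide; open, the fingers measure 130 mm over their backs; the gripper's body (78 mm by 193 mm) begins 47 mm behind the grasp point.
Start: joints at [-58.952, 20.546, 0.682, 0, -70.136, -16.507], TCP at [0.169, -0.653, 0.227] pointing down, gripper open.
Joint ranges: [-176.03, 176.03], [-82.01, 121.73], [-58.28, 71.71], [-173.87, 95.51], [-174.79, -0.11], [-173.66, 173.66]. Speed limits (degrees/s): [136.94, 136.94, 172.46, 180, 180, 180].

### API

Orientations are given as [roll, pitch, yaw] about the fixed x, y, z axes, in that order (R = Rz(yaw) Ry(pitch) Rx(roll)).
In Python, from plant import ctrl gives the robot as it stands. The module is installed in compiled form; this text tells all that it offers.
- The arm moves only by the tool play_rows, never from a script. Its argument "commands" is a list that holds one entry, the list of rows, each a list of 7 numbers: the turn, a rotation vector about the tool's x, y, z in rad, then the shift along the tool's x, y, z in cm, then the finger opening in cm, from 0 to 8.76. In form: [[[ax, ay, az, x, y, z, grip], ...]]. A call has 1 to 8 rows; each row is the pose to reach, as a shift and turn from the pose commanded when the call began, along the tool's axes at that moment; what a row does not reach only later rows make up. A row lasts 1/12 s, in which the tool goes at most 41.7 mm and 7.16 degrees, less where a joint would pass 70% of its speed; a pose out of reach is approached as far as the arm can. A call with a gripper value outside its range is refused whole. The fingers move at their own pace and stop on an object; the grip force is fixed at half the most. Time passes only in rows, so rows that repeat a pose let the fingers close. It gives the time, the measured TCP pose, the force, the opening and the grip force at its end, in the units of the state.
- ctrl.get_obs(): the state, without advancing time (a new reading comes with each control period).
- ctrl.snapshot(name): name is "side" or "top"; returns a dict with "color" (400x640x3 uint8, red, green, blue), "camera_matrix" (3x3 intrinsics, pixels), "k1" (the pictures are not rectified: a ray, as slopes to the right and down, at radius r is drawn at 1 + k1 r^2 times it, then the intrinsics apply), "origin" and "rotation" of the camera in the world. Camera axes: x right, y down, z forward; pixel columns grow to the right and rows downward; lengths in m; the calibration is good to about 2 mm. A picture is of the moment at which its call begins. There is no depth.
- ctrl.close_job(): hands the job in; it is judged then, once.
Trained networks look in a picture, given as the dict that the camera call returned (one of the last four; its "shot" number tells which), for a name from the list of things; names that differ only in an ending like _2 or _b are one class to them, and where a whole thing is asked for, a point or a joint stands for the part that bears it (a point fixed in the world has none). Each returns a list of dicts, best first, with "conf" (0 to 1); they miss things now and then, are a little off and sometimes report something else, mostly with a low value. They report only what shows in the picture. A call takes as long as a camera call. They do not tell look-alikes from the thing itself.
- ctrl.find_in(picture, name): "bbox" ([left, top, width, height] in pixels, round what is visible of it).
The state is a dict: "clock": time; "joint_pos": joint angles; "qvel": joint speeds; "tau": joint torques, N m; "tool_pos": TCP position; "orientation": TCP orientation; "force": force on the tool from outside, world axes, zero at the start; "moment": the same for the moment, N m; "opening": finger opening in m; "gripper_force": force on a finger pad.
Only numpy, scipy, OpenCV 4.12 (cv2) and the standard library are available. Lean on these libraries where they do the work, as an engineer would, in place of code of your own. Each camera call takes 0.05 s, during which the arm holds its last target. There are 200 camera calls.

## Working session

There is one attempt and no reset: what is moved stays moved. The work goes in short steps, Python scripts to look and compute and a tool call to move; the robot and the scene stay as the last step left them, time stands still between calls to the robot, and variables do not carry over. Pictures are saved under pics/ and viewed, at most 14 in all, crops included, and the job is handed in when it is done.

Besides the shell and the picture viewer there is one more tool, called after ">>>" by a JSON object that holds its "fn" and its "kwargs", one argument or row to a line. play_rows: Moves the arm, as the interface text tells. Its arguments: {"type":"object","properties":{"commands":{"type":"array","items":{"type":"array","items":{"type":"array","items":{"type":"number"}}}}},"required":["commands"]}

```bash
mkdir -p pics; ls; cat > h.py <<'E'
import numpy as np, cv2
from plant import ctrl
def snap(n,fn=None):
    p=ctrl.snapshot(n)
    if fn: cv2.imwrite('pics/'+fn,cv2.cvtColor(p['color'],cv2.COLOR_RGB2BGR))
    return p
def ray(p,u,v):
    K=np.array(p['camera_matrix']); a=np.array([(u-K[0,2])/K[0,0],(v-K[1,2])/K[1,1]]); s=a.copy()
    for _ in range(30): s=a/(1+p['k1']*(s@s))
    return np.array(p['rotation'])@np.array([s[0],s[1],1.])
def at(p,u,v,z):
    d=ray(p,u,v); o=np.array(p['origin']); return o+d*(z-o[2])/d[2]
def proj(p,X):
    c=np.array(p['rotation']).T@(np.array(X)-p['origin']); s=c[:2]/c[2]; s=s*(1+p['k1']*(s@s)); K=np.array(p['camera_matrix'])
    return np.array([K[0,0]*s[0]+K[0,2],K[1,1]*s[1]+K[1,2]])
E
python3 - <<'E'
from h import *
print(ctrl.get_obs())
for n in ['top','side']:
    p=snap(n,n+'0.png'); print(n,p['origin'],np.round(p['rotation'],3).tolist(),np.array(p['camera_matrix']).tolist(),p['k1'])
    for o in ['sprue_base','wax_tree','tall_flask','short_flask','collar','dust_cap','tree_stand']:
        print(o,[(round(d['conf'],2),np.round(d['bbox']).tolist()) for d in ctrl.find_in(p,o)])
E
```

```text
pics
{'clock': 0.0, 'joint_pos': array([-5.89527410e+01,  2.05914156e+01,  6.32451882e-01, -1.98505865e-02,
       -7.01375637e+01, -1.65072619e+01]), 'qvel': array([-0.07664286,  0.05540381,  0.06654607,  0.03278721,  0.03316778,
        0.05635405]), 'tau': array([-1.81423053e-03, -5.82722962e+01,  2.93051845e+01,  6.99702144e+00,
        6.79300865e-03, -1.65119905e-04]), 'tool_pos': array([ 0.16930377, -0.65289347,  0.22561374]), 'orientation': array([ 1.79902148e+02, -9.53801943e-03, -1.65466755e+02]), 'force': array([ 0.02794138, -0.10870833,  0.02537533]), 'moment': array([ 0.05134725, -0.00319544,  0.04244032]), 'gripper_force': 0.0, 'opening': 0.08733347171565993}
top [ 0.38772602 -0.01314649  1.15325918] [-171.918, 0.53, -91.636] [[393.1443687412568, 0.0, 319.7939546821709], [0.0, 393.1443687412568, 201.7270758388179], [0.0, 0.0, 1.0]] -0.04328726033261685
sprue_base [(0.57, [338.0, 179.0, 22.0, 25.0])]
wax_tree [(0.63, [339.0, 225.0, 13.0, 7.0])]
tall_flask [(0.66, [401.0, 171.0, 25.0, 24.0])]
short_flask [(0.6, [204.0, 229.0, 27.0, 22.0]), (0.4, [402.0, 171.0, 23.0, 22.0])]
collar [(0.55, [208.0, 182.0, 31.0, 24.0])]
dust_cap [(0.85, [427.0, 224.0, 22.0, 18.0]), (0.55, [388.0, 229.0, 27.0, 18.0]), (0.2, [200.0, 229.0, 30.0, 25.0])]
tree_stand [(0.97, [335.0, 218.0, 20.0, 26.0])]
side [ 0.33470423 -1.07430019  0.47295354] [-111.417, 0.281, -9.322] [[432.5074418083176, 0.0, 314.5834857894797], [0.0, 432.5074418083176, 204.7948676683507], [0.0, 0.0, 1.0]] -0.031081281983110866
sprue_base [(0.55, [332.0, 223.0, 28.0, 17.0])]
wax_tree [(0.72, [300.0, 208.0, 14.0, 20.0])]
tall_flask [(0.56, [360.0, 229.0, 27.0, 46.0]), (0.22, [285.0, 248.0, 30.0, 18.0])]
short_flask [(0.67, [293.0, 218.0, 26.0, 19.0]), (0.56, [270.0, 172.0, 16.0, 18.0])]
collar [(0.74, [313.0, 174.0, 18.0, 15.0])]
dust_cap [(0.94, [284.0, 249.0, 30.0, 17.0])]
tree_stand [(0.61, [289.0, 219.0, 28.0, 20.0])]
```

```bash
sed -i "s/^from plant.*/from plant import ctrl\nfrom scipy.spatial.transform import Rotation as Ro/; s/p=ctrl.snapshot(n)/p=dict(ctrl.snapshot(n)); p['raw']=p['rotation']; p['rotation']=Ro.from_euler('xyz',p['raw'],degrees=True).as_matrix()/" h.py
python3 - <<'E'
import cv2
a=cv2.imread('pics/top0.png'); b=cv2.imread('pics/side0.png')
cv2.imwrite('pics/t0c.png',cv2.resize(a[150:270,180:480],None,fx=2.6,fy=2.6,interpolation=2))
cv2.imwrite('pics/s0c.png',cv2.resize(b[150:300,230:430],None,fx=4,fy=4,interpolation=2))
E
```

```text
(no output)
```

View pics/t0c.png

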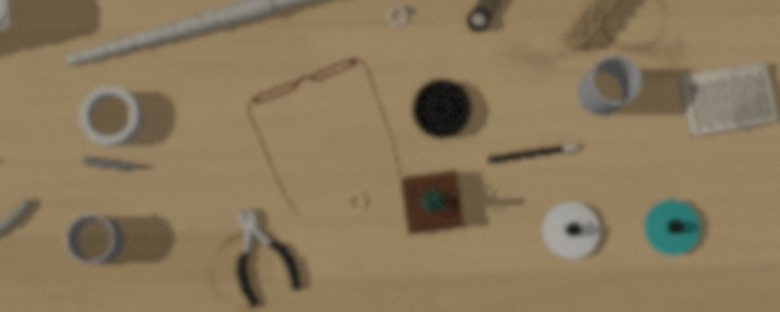

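View pics/s0c.png

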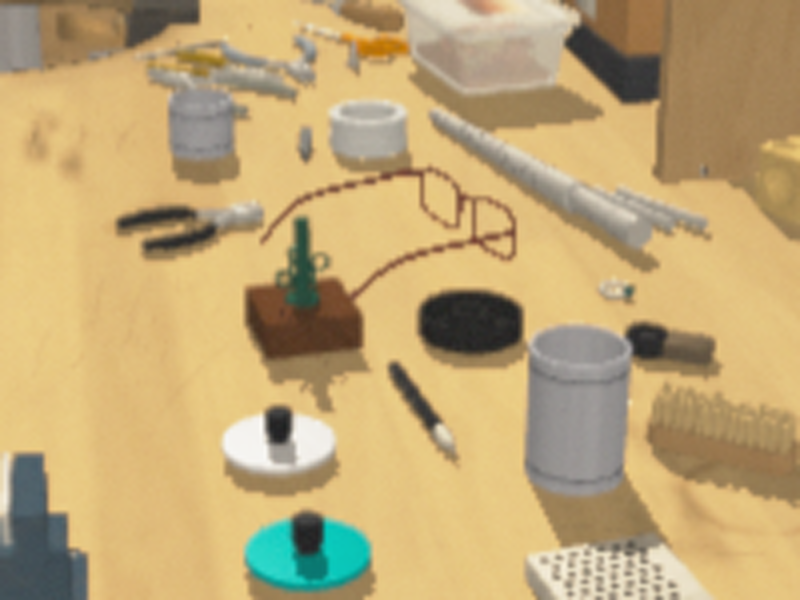

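View pics/top0.png

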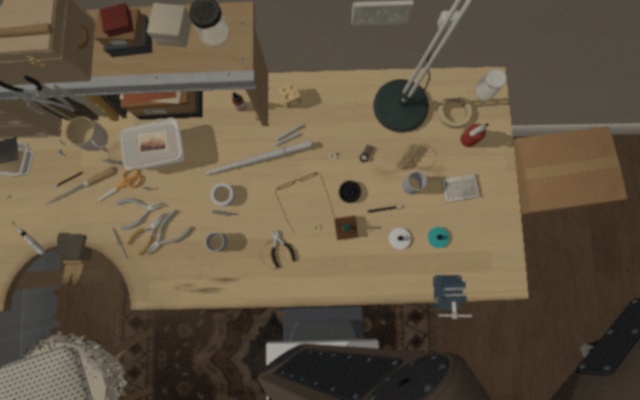

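```bash
cat >> h.py <<'E'
from scipy.optimize import minimize
def cyl(secs):  # [(r,z)...]
    t=np.linspace(0,2*np.pi,48,endpoint=False)
    return np.vstack([np.c_[r*np.cos(t),r*np.sin(t),0*t+z] for r,z in secs])
def render(p,P,box,S=4):
    x0,y0,x1,y1=box
    q=np.array([proj(p,X) for X in P]); q=(q-[x0,y0]+.5)*S
    m=np.zeros(((y1-y0)*S,(x1-x0)*S),np.uint8)
    cv2.fillConvexPoly(m,cv2.convexHull(q.astype(np.float32)).round().astype(np.int32),255)
    return cv2.resize(m,(x1-x0,y1-y0),interpolation=cv2.INTER_AREA)/255.
def fit(p,P,mask,xy0,pad=14,yaw=None):
    """mask: HxW float 0..1 ; returns x,y(,yaw),IoU"""
    def pts(v):
        R=np.eye(3) if yaw is None else Ro.from_euler('z',v[2]*100).as_matrix()
        return P@R.T+[v[0],v[1],0]
    v0=list(xy0)+([] if yaw is None else [yaw/100])
    q=np.array([proj(p,X) for X in pts(v0)]); a=q.min(0).astype(int)-pad; b=q.max(0).astype(int)+pad
    box=(max(a[0],0),max(a[1],0),min(b[0],640),min(b[1],400)); M=mask[box[1]:box[3],box[0]:box[2]]
    def f(v):
        r=render(p,pts(v),box); return 1-np.minimum(r,M).sum()/np.maximum(r,M).sum()
    best=None
    for s in (0.008,0.003):
        sim=np.array([v0]+[[v0[j]+(s if j==i else 0) for j in range(len(v0))] for i in range(len(v0))])
        r=minimize(f,v0,method='Nelder-Mead',options=dict(initial_simplex=sim,xatol=1e-5,fatol=1e-5)); v0=r.x
    return np.r_[r.x,1-r.fun]
def masks(p):
    c=p['color'].astype(float); mx=c.max(2); mn=c.min(2); sat=(mx-mn)/(mx+1)
    grey=np.clip((0.24-sat)/0.06+.5,0,1); 
    return c,sat,mx,grey
E
python3 - <<'E'
from h import *
T=snap('top'); S=snap('side')
print('state tcp px',proj(T,[0.169,-0.653,0.227]),proj(S,[0.169,-0.653,0.227]))
tp=dict(block=(346.5,228,.024),base=(350,191.5,.016),flask=(414.6,183,.07),collar=(222.3,194,.03),cap=(400,238.5,.0105),short=(216.5,242,.04),turq=(439,237,.0105))
for k,v in tp.items():
    X=at(T,*v); print(k,X.round(3),proj(S,X).round(1), T['color'][int(v[1])+3,int(v[0])-6], S['color'][tuple(proj(S,X).round().astype(int)[::-1])])
print('wood',T['color'][255,330],S['color'][240,270])
for n,p in(('t',T),('s',S)):
    c,sat,mx,g=masks(p); 
    x=np.hstack([sat*255*1.0,mx])[(150 if n=='t' else 150):(270 if n=='t' else 300)]
    cv2.imwrite('pics/m%s.png'%n,np.clip(x[:, :],0,255))
a=cv2.imread('pics/mt.png')[:, 180:480]; b=cv2.imread('pics/ms.png')[:,230:430]
a=cv2.resize(a,None,fx=2.4,fy=2.4); b=cv2.resize(b,(400,300)); h=np.zeros((600,720,3),np.uint8); h[:a.shape[0],:720]=a[:,:720]; h[300:600,:400]=b
cv2.imwrite('pics/m.png',h)
E
```

```text
state tcp px [602.49995584 343.32632101] [ 96.14422676 288.18854149]
block [ 0.47  -0.082  0.024] [304.6 225.5] [69 41 25] [38 73 56]
base [ 0.577 -0.097  0.016] [347.2 227.7] [24 25 20] [47 45 43]
flask [ 0.587 -0.275  0.07 ] [371.6 238.4] [116 114 113] [153 149 147]
collar [0.579 0.275 0.03 ] [321.9 178.2] [102  90  70] [180 174 163]
cap [ 0.436 -0.237  0.01 ] [299.3 260.5] [166 163 158] [66 65 63]
short [0.439 0.289 0.04 ] [279.6 176.4] [78 72 62] [155 153 151]
turq [ 0.437 -0.35   0.01 ] [307.2 288. ] [ 46 124 117] [32 64 63]
wood [147 127  93] [219 179 118][ WARN:0@2.343] global loadsave.cpp:1063 imwrite_ Unsupported depth image for selected encoder is fallbacked to CV_8U.
```

View pics/m.png

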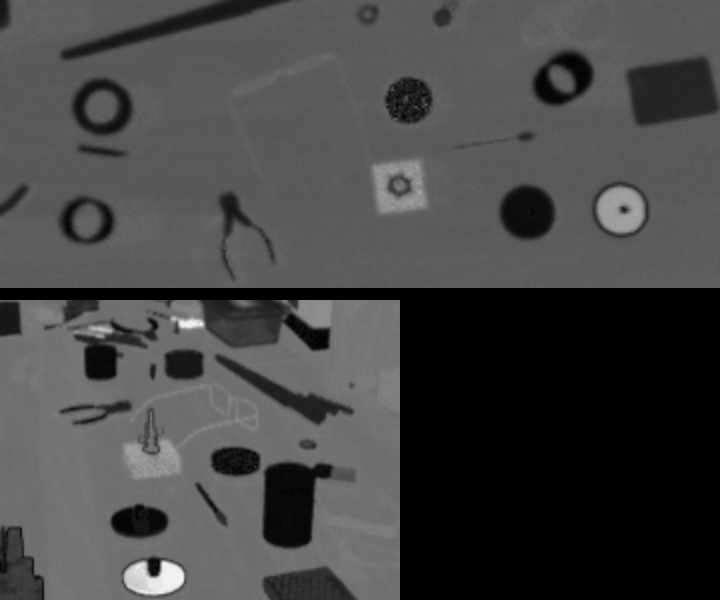

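The saturation picture separates everything clearly. Candidates (top view): tall flask (415,183) vs short (216,242); white/aluminium cap (400,238) vs turquoise (439,237, leave); base (350,191); tree in block (346,228); collar (222,194). Side view confirms the flask at (374,252) is the tall one.

```bash
cat >> h.py <<'E'
TREEYAW=0
box=np.array([[a,b,c] for a in(-.031,.031) for b in(-.031,.031) for c in(0,.024)])
MODELS=dict(block=(box,'brown'),base=(cyl([(.0335,0),(.0335,.016)]),'black'),flask=(cyl([(.027,0),(.027,.076)]),'grey'),
 collar=(cyl([(.0325,0),(.0325,.030)]),'grey'),cap=(cyl([(.0315,.006),(.0315,.0105)]),'grey'))
def mask(p,kind,uv):
    c,sat,mx,_=masks(p)
    f={'brown':np.clip((sat-.48)/.1,0,1),'black':np.clip((70 -mx)/30+.5,0,1),'grey':np.clip((0.22-sat)/0.12+.5,0,1)}[kind]
    b=(f>.5).astype(np.uint8)
    if kind=='brown': 
        b=cv2.morphologyEx(b,cv2.MORPH_CLOSE,np.ones((5,5)))
    n,l,st,ce=cv2.connectedComponentsWithStats(b); ys,xs=np.where((b>0)); i=np.argmin((xs-uv[0])**2+(ys-uv[1])**2); comp=(l==l[ys[i],xs[i]]).astype(np.uint8)
    cs,_=cv2.findContours(comp,cv2.RETR_EXTERNAL,cv2.CHAIN_APPROX_NONE); full=np.zeros_like(comp); cv2.drawContours(full,cs,-1,1,-1)
    inner=cv2.erode(full,np.ones((3,3))); d=cv2.dilate(full,np.ones((3,3)))
    return np.where(inner>0,1,f*d)
E
python3 - <<'E'
from h import *
T=snap('top'); S=snap('side')
g=dict(block=(.47,-.082),base=(.577,-.097),flask=(.587,-.275),collar=(.579,.275),cap=(.436,-.237))
for k,(P,kind) in MODELS.items():
    for n,p in (('top',T),('side',S)):
        uv=proj(p,P.mean(0)+[*g[k],0])
        if k=='block' and n=='side': uv=uv+[6,6]
        m=mask(p,kind,uv)
        print(k,n,fit(p,P,m,g[k],yaw=(.07 if k=='block' else None)).round(4), int(m.sum()))
# trunk in each view
for n,p in (('top',T),('side',S)):
    c=p['color'].astype(float); gm=(c[...,1]-c[...,0]>8)
    uv=proj(p,[.47,-.082,.069]); u,v=uv.round().astype(int); ys,xs=np.where(gm[v-12:v+25,u-15:u+15]); 
    rows={}
    for y,x in zip(ys,xs): rows.setdefault(int(y+v-12),[]).append(int(x+u-15))
    print(n,uv.round(1),{y:(min(r),max(r)) for y,r in rows.items()})
E
```

```text
block top [ 0.4698 -0.0813  0.0013  0.7166] 345
block side [ 4.726e-01 -7.630e-02  1.000e-04  7.310e-01] 359
base top [ 0.5786 -0.0945  0.8548] 365
base side [ 0.5791 -0.0881  0.8098] 304
flask top [ 0.5941 -0.2796  0.9652] 415
flask side [ 0.5933 -0.2755  0.9105] 1047
collar top [0.581  0.2795 0.9762] 453
collar side [0.5791 0.2864 0.9165] 240
cap top [ 0.4374 -0.2339  0.9461] 407
cap side [ 0.4359 -0.2305  0.9518] 353
top [347.5 226.7] {224: (344, 347), 225: (343, 348), 226: (343, 349), 227: (343, 349), 228: (343, 349), 229: (344, 349), 230: (345, 346)}
side [304.5 209. ] {205: (304, 306), 206: (304, 306), 207: (304, 306), 208: (304, 306), 209: (304, 306), 210: (304, 306), 211: (304, 306), 212: (303, 306), 213: (304, 306), 214: (303, 306), 215: (303, 307), 216: (304, 307), 217: (304, 308), 218: (302, 307), 219: (303, 308), 220: (303, 308), 221: (303, 306), 222: (304, 308), 223: (302, 308), 224: (302, 309), 225: (302, 308), 226: (305, 307)}
```

>>> {"fn": "play_rows", "kwargs": {
  "commands": [
    [[0,0,0,0,0,-4,8.7],[0,0,0.05,0,0,-8,8.7],[0,0,0.1,-3,3.3,-8,8.7],[0,0,0.15,-6,6.6,-8,8.7],[0,0,0.2,-9,9.9,-8,8.7],[0,0,0.2537,-12,13.2,-8,8.7],[0,0,0.2537,-14.5,15.9,-8,8.7],[0,0,0.2537,-16,17.6,-8,8.7]]
  ]
}}

```text
clock: 1.67
tool_pos: [0.2809, -0.4403, 0.3069]
orientation: [-180.0, 0.1, -180.0]
force: [1.8, 0.0, 0.6]
opening: 0.0874
gripper_force: 0.0
```

>>> {"fn": "play_rows", "kwargs": {
  "commands": [
    [[0,0,0,-2,3.6,0,8],[0,0,0,-4,7.2,0,7],[0,0,0,-6,10.8,0,6],[0,0,0,-8,14.4,0,5],[0,0,0,-10,18,0,4],[0,0,0,-12,21.6,0,4],[0,0,0,-14,25.2,0,4],[0,0,0,-16,28.8,0,4]]
  ]
}}

```text
clock: 2.33
tool_pos: [0.4405, -0.1528, 0.3072]
orientation: [180.0, 0.1, -180.0]
force: [1.2, -0.8, 0.5]
opening: 0.0418
gripper_force: 0.0
```

>>> {"fn": "play_rows", "kwargs": {
  "commands": [
    [[0,0,0,-1.5,3.6,2,4],[0,0,0,-3,7.3,5,4],[0,0,0,-3,7.3,9,4],[0,0,0,-3,7.3,13,4],[0,0,0,-3,7.3,16,4],[0,0,0,-3,7.3,17,4],[0,0,0,-3,7.3,17,4],[0,0,0,-3,7.3,17,4]]
  ]
}}

```text
clock: 3.0
tool_pos: [0.4709, -0.082, 0.1377]
orientation: [-180.0, 0.0, -180.0]
force: [1.0, 0.2, 1.4]
opening: 0.0398
gripper_force: 0.0
```

```bash
python3 - <<'E'
from h import *
t=ctrl.get_obs()['tool_pos']; print(t)
T=snap('top','t1.png'); S=snap('side','s1.png')
print(proj(T,t),proj(S,t),proj(S,t+[0,0,.019]))
u,v=proj(S,t).astype(int); c=S['color']
cv2.imwrite('pics/s1c.png',cv2.resize(cv2.imread('pics/s1.png')[v-60:v+60,u-60:u+60],None,fx=5,fy=5,interpolation=2))
E
```

```text
[ 0.47093723 -0.0820306   0.13774474]
[349.1180611 224.292327 ] [304.47122645 182.88200159] [304.36637845 175.43701412]
```

View pics/s1c.png

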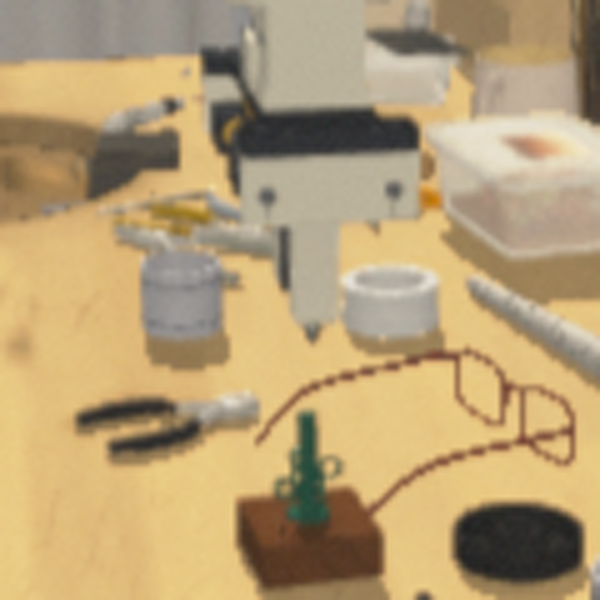

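```bash
python3 - <<'E'
from h import *
t=ctrl.get_obs()['tool_pos']; S=snap('side')
for dy in(-.02,-.03): print(proj(S,t+[0,dy,0]),proj(S,t+[0,dy,.04]))
c=S['color'].astype(int)
for v in (176,180,184,188,190,191): print(v,c[v,296:318].sum(1).tolist(),(c[v,296:318,0]-c[v,296:318,2]).tolist())
for v in (207,209,211): print(v,(c[v,298:314,1]-c[v,298:314,0]).tolist())
print(proj(S,[.47,-.082,.075]),proj(S,[.475,-.082,.075]))
E
```

```text
[305.97532072 185.01135917] [305.77034132 168.9673402 ]
[306.58045393 186.34864167] [306.38219454 170.1776766 ]
176 [560, 560, 536, 489, 264, 218, 432, 499, 512, 512, 510, 510, 514, 513, 507, 528, 563, 605, 634, 598, 554, 566] [98, 98, 87, 41, 13, 10, 26, 28, 29, 31, 31, 31, 32, 32, 33, 53, 86, 64, 39, 37, 36, 24]
180 [559, 556, 554, 553, 494, 466, 476, 507, 514, 513, 516, 509, 508, 507, 510, 506, 501, 505, 524, 538, 569, 573] [97, 99, 101, 99, 94, 72, 35, 32, 31, 32, 31, 31, 30, 30, 30, 33, 52, 21, 16, 15, 18, 18]
184 [557, 559, 554, 552, 554, 551, 494, 514, 521, 516, 517, 521, 521, 516, 516, 513, 493, 471, 481, 489, 495, 504] [99, 97, 99, 99, 100, 95, 47, 31, 30, 32, 30, 31, 31, 32, 31, 33, 36, 17, 14, 13, 16, 17]
188 [557, 561, 558, 556, 551, 551, 556, 551, 509, 336, 322, 344, 482, 538, 557, 557, 551, 453, 417, 437, 471, 496] [97, 98, 97, 99, 99, 100, 98, 98, 93, 36, 13, 48, 94, 100, 98, 101, 97, 66, 41, 37, 27, 19]
190 [562, 557, 558, 557, 555, 556, 554, 560, 553, 503, 395, 492, 543, 554, 552, 557, 561, 547, 434, 380, 380, 378] [97, 98, 99, 98, 100, 99, 100, 98, 99, 96, 66, 93, 99, 100, 101, 99, 99, 98, 79, 67, 67, 66]
191 [562, 562, 559, 556, 553, 555, 552, 553, 558, 548, 520, 543, 551, 555, 555, 552, 555, 553, 513, 424, 395, 377] [99, 100, 99, 101, 101, 99, 100, 100, 99, 99, 98, 101, 100, 99, 101, 102, 100, 102, 99, 79, 74, 70]
207 [-40, -33, -29, -29, -33, -17, 14, 35, 19, -18, -35, -32, -31, -33, -31, -31]
209 [-32, -32, -32, -32, -35, -18, 13, 35, 22, -14, -35, -34, -33, -32, -31, -29]
211 [-31, -31, -30, -31, -23, 2, 21, 34, 21, -14, -33, -32, -33, -34, -33, -33]
[304.43491986 206.81278514] [306.42123262 206.68369764]
```

>>> {"fn": "play_rows", "kwargs": {
  "commands": [
    [[0,0,0,0,0,3,4],[0,0,0,0,0,5,4],[0,0,0,0,0,6.5,4],[0,0,0,0,0,7.5,4],[0,0,0,0,0,7.5,4],[0,0,0,0,0,7.5,4]]
  ]
}}

```text
clock: 3.65
tool_pos: [0.4709, -0.0819, 0.0626]
orientation: [180.0, 0.1, -180.0]
force: [0.0, 0.5, 0.6]
opening: 0.0399
gripper_force: 0.0
```

```bash
python3 - <<'E'
from h import *
o=ctrl.get_obs(); print(o['tool_pos'],o['force'])
S=snap('side','s2.png')
cv2.imwrite('pics/s2c.png',cv2.resize(cv2.imread('pics/s2.png')[160:250,260:350],None,fx=6,fy=6,interpolation=2))
E
```

```text
[ 0.47090934 -0.08187657  0.06262605] [0.02049662 0.47422855 0.61857381]
```

View pics/s2c.png

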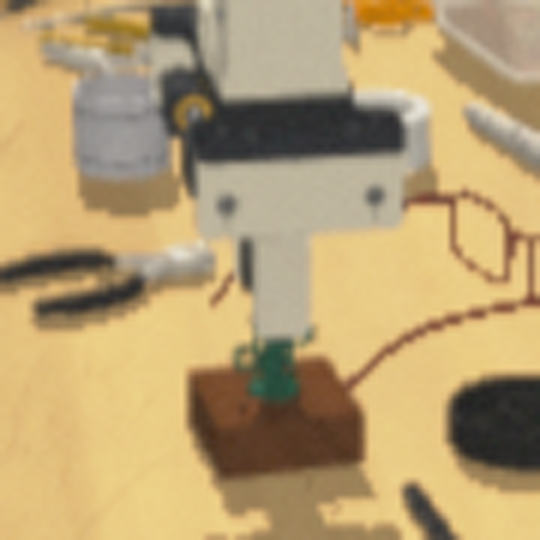

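>>> {"fn": "play_rows", "kwargs": {
  "commands": [
    [[0,0,0,0,0,0.1,2],[0,0,0,0,0,0.1,0.5],[0,0,0,0,0,0.1,0.5],[0,0,0,0,0,0.1,0.5],[0,0,0,0,0,0.1,0.5],[0,0,0,0,0,0.1,0.5],[0,0,0,0,0,0.1,0.5]]
  ]
}}

```text
clock: 4.28
tool_pos: [0.4704, -0.0816, 0.0607]
orientation: [180.0, 0.0, -180.0]
force: [-1.1, 2.5, 1.9]
opening: 0.0084
gripper_force: 29.9
```

>>> {"fn": "play_rows", "kwargs": {
  "commands": [
    [[0,0,0,0,0,-0.5,0.5],[0,0,0,0,0,-1.2,0.5],[0,0,0,0,0,-2.2,0.5],[0,0,0,0,0,-4,0.5],[0,0,0,0,0,-6,0.5],[0,0,0,0,0,-8,0.5],[0,0,0,0,0,-8,0.5],[0,0,0,0,0,-8,0.5]]
  ]
}}

```text
clock: 4.95
tool_pos: [0.4708, -0.0818, 0.1422]
orientation: [180.0, 0.2, -180.0]
force: [0.0, -0.3, -0.2]
opening: 0.0083
gripper_force: 29.9
```

```bash
python3 - <<'E'
from h import *
o=ctrl.get_obs(); print(o['tool_pos'],o['force'],o['opening'])
S=snap('side','s3.png')
u,v=proj(S,o['tool_pos']).astype(int);print(u,v)
cv2.imwrite('pics/s3c.png',cv2.resize(cv2.imread('pics/s3.png')[v-20:v+60,u-30:u+70],None,fx=7,fy=7,interpolation=2))
T=snap('top')
P,k=MODELS['base']
for p in(T,S): print(fit(p,P,mask(p,k,proj(p,[.579,-.094,.008])),(.579,-.094)).round(4))
c=T['color']; 
E
```

```text
[ 0.47082149 -0.08178428  0.14221356] [ 0.03592183 -0.31643556 -0.1820261 ] 0.008306196825425617
304 181
[ 0.5832 -0.1234  0.3451]
[ 0.5782 -0.0867  0.8087]
```

View pics/s3c.png

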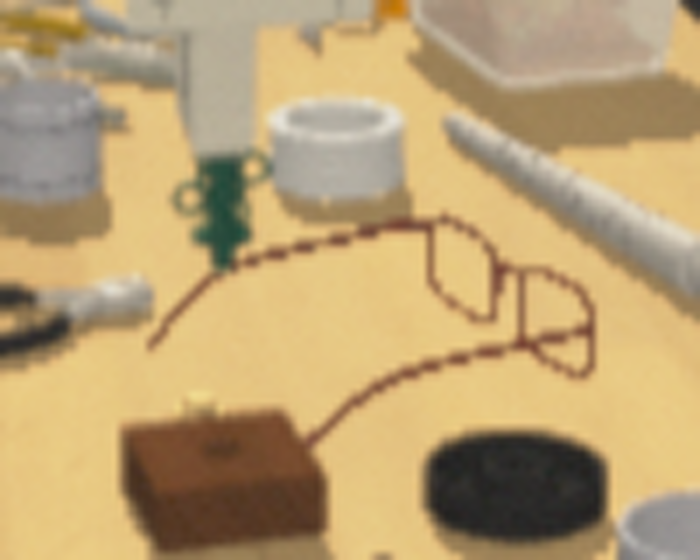

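```bash
python3 - <<'E'
from h import *
T=snap('top');S=snap('side')
P,k=MODELS['base']
ims={'top':(T,'pics/top0.png'),'side':(S,'pics/side0.png')}
for n,(p,f) in ims.items():
    p=dict(p); p['color']=cv2.cvtColor(cv2.imread(f),cv2.COLOR_BGR2RGB)
    mx=p['color'].max(2).astype(float)
    for th in (60,75,90,105):
        m=np.clip((th-mx)/30+.5,0,1)
        u,v=proj(p,[.579,-.094,.008]).astype(int); b=(m>.5).astype(np.uint8)
        nn,l=cv2.connectedComponents(b); comp=(l==l[v,u]).astype(np.uint8)
        cs,_=cv2.findContours(comp,0,1); full=np.zeros_like(comp); cv2.drawContours(full,cs,-1,1,-1)
        M=np.where(cv2.erode(full,np.ones((3,3)))>0,1,m*cv2.dilate(full,np.ones((3,3))))
        print(n,th,full.sum(),fit(p,P,M,(.579,-.094)).round(4))
t=ctrl.get_obs()['tool_pos']; print(proj(S,[t[0],t[1],.0935]))
c=S['color'].astype(int)
for v in range(186,201,2): print(v,(c[v,298:314,1]-c[v,298:314,0]).tolist())
E
```

```text
top 60 347 [ 0.5792 -0.0941  0.8127]
top 75 375 [ 0.58   -0.0963  0.8789]
top 90 407 [ 0.579  -0.0968  0.9455]
top 105 449 [ 0.5788 -0.0974  0.9103]
side 60 290 [ 0.5802 -0.0867  0.7698]
side 75 311 [ 0.5786 -0.088   0.8239]
side 90 325 [ 0.578  -0.0894  0.8605]
side 105 337 [ 0.5789 -0.0914  0.8863]
[304.11287139 199.87415401]
186 [-33, -33, -34, -10, 10, 30, 34, 39, 35, 21, -13, -32, -25, -2, -17, -9]
188 [-25, -21, -10, 6, -4, 17, 31, 35, 35, 22, 8, -20, -32, -36, -35, -26]
190 [-13, -35, -32, -32, 3, 30, 34, 35, 31, 7, -8, -36, -34, -32, -33, -33]
192 [-33, -21, -10, -8, 0, 19, 36, 32, 16, -16, -5, -35, -32, -34, -31, -30]
194 [-32, -31, -30, -12, 13, 29, 34, 37, 35, 36, 18, -20, -32, -34, -33, -33]
196 [-33, -33, -33, -5, 14, 30, 30, 33, 30, 6, -9, -32, -36, -36, -38, -43]
198 [-32, -33, -33, -32, -34, -8, 23, 35, 13, -34, -39, -40, -39, -41, -41, -42]
200 [-32, -32, -33, -32, -38, -34, -2, -7, -22, -40, -34, -32, -31, -30, -30, -32]
```

>>> {"fn": "play_rows", "kwargs": {
  "commands": [
    [[0,0,0,-2,-0.3,0,0.5],[0,0,0,-5,-0.7,0,0.5],[0,0,0,-8,-1.1,0,0.5],[0,0,0,-10,-1.3,0,0.5],[0,0,0,-10.67,-1.32,2,0.5],[0,0,0,-10.67,-1.32,4.5,0.5],[0,0,0,-10.67,-1.32,6,0.5],[0,0,0,-10.67,-1.32,6,0.5]]
  ]
}}

```text
clock: 5.82
tool_pos: [0.5739, -0.0953, 0.0759]
orientation: [-180.0, -0.5, 180.0]
force: [-1.2, -0.5, -0.7]
opening: 0.0081
gripper_force: 29.9
```

```bash
python3 - <<'E'
from h import *
o=ctrl.get_obs(); t=o['tool_pos'];print(t,o['force'],o['opening'])
S=snap('side','s4.png')
u,v=proj(S,t).astype(int);print(u,v)
a=cv2.imread('pics/s4.png')
cv2.imwrite('pics/s4c.png',cv2.resize(a[v-20:v+40,u-40:u+40],None,fx=8,fy=8,interpolation=2))
print('stem pred',proj(S,[t[0],t[1],t[2]-.0487]))
c=S['color'].astype(int)
for r in range(208,226,2): print(r,(c[r,u-8:u+9,1]-c[r,u-8:u+9,0]).tolist())
print('basefit',fit(S,MODELS['base'][0],mask(S,'black',proj(S,[.579,-.12,.01])),(.579,-.094)))
E
```

```text
[ 0.5738803  -0.09528773  0.07594894] [-1.17666316 -0.54679548 -0.73664272] 0.008074707755331083
346 205
stem pred [345.93554813 223.5571408 ]
208 [-31, -32, -31, -32, -32, -10, -24, -7, 3, 4, 5, 0, -7, -23, -27, -18, -37]
210 [-32, -34, -31, -34, -40, -28, 6, 21, 32, 33, 36, 22, -17, -31, -19, -7, -39]
212 [-45, -43, -19, -6, -15, -10, 18, 30, 35, 36, 32, 10, -32, -30, -32, -41, -38]
214 [-31, -35, -16, -29, -32, -22, 8, 27, 34, 36, 9, -27, -12, -33, -34, -43, -44]
216 [-32, -32, -34, -34, -31, -29, 2, 23, 38, 37, 17, -12, -2, -25, -32, -30, -30]
218 [-31, -30, -31, -30, -17, 21, 39, 36, 34, 38, 38, 32, 7, -34, -31, -31, -31]
220 [-31, -31, -31, -32, -34, -30, -10, 16, 33, 34, 15, -5, -27, -32, -33, -32, -29]
222 [-31, -35, -37, -33, -30, -28, -23, 9, 32, 29, -3, -24, -28, -29, -33, -39, -33]
224 [-15, -10, -7, -1, -1, -1, -1, 5, 13, 9, 2, -1, -3, 1, -4, -6, -12]
basefit [ 0.57829077 -0.0865072   0.80705599]
```

View pics/s4c.png

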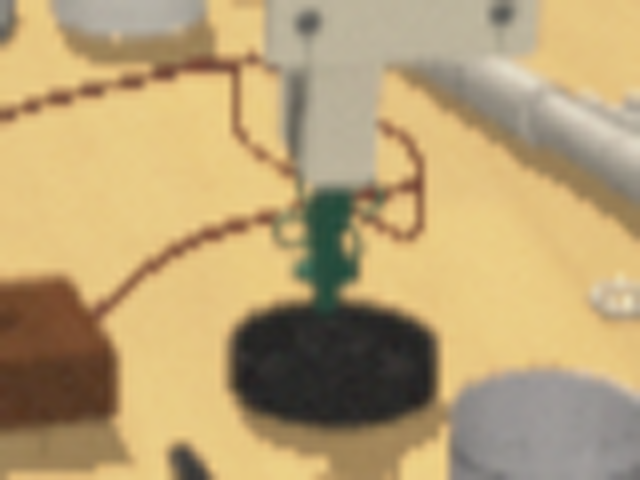

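>>> {"fn": "play_rows", "kwargs": {
  "commands": [
    [[0,0,0,0,0,0,0.5],[0,0,0,0,0,0,0.5],[0,0,0,0,0,0,0.5]]
  ]
}}

```text
clock: 6.12
tool_pos: [0.5776, -0.0949, 0.0819]
orientation: [180.0, 0.1, -180.0]
force: [0.3, 0.3, -0.4]
opening: 0.0081
gripper_force: 29.9
```

>>> {"fn": "play_rows", "kwargs": {
  "commands": [
    [[0,0,0,0,0,0.5,0.5],[0,0,0,0,0,1.0,0.5],[0,0,0,0,0,1.4,0.5],[0,0,0,0,0,1.8,0.5],[0,0,0,0,0,2.0,0.5],[0,0,0,0,0,2.0,0.5],[0,0,0,0,0,2.0,0.5]]
  ]
}}

```text
clock: 6.7
tool_pos: [0.5767, -0.095, 0.0603]
orientation: [-180.0, -0.0, -180.0]
force: [-0.2, -0.3, -0.4]
opening: 0.0083
gripper_force: 29.9
```

```bash
python3 - <<'E'
from h import *
o=ctrl.get_obs(); t=o['tool_pos'];print(t,o['force'],o['moment'])
S=snap('side','s5.png')
c=S['color'].astype(int); u=347
for r in range(214,232,1): print(r,(c[r,u-8:u+9,1]-c[r,u-8:u+9,0]).tolist())
print(proj(S,[t[0],t[1],.025]),fit(S,MODELS['base'][0],mask(S,'black',proj(S,[.579,-.12,.01])),(.579,-.094)))
E
```

```text
[ 0.57671824 -0.09503207  0.06033084] [-0.1701613  -0.32558217 -0.40423299] [ 0.03641475 -0.07934117 -0.00537944]
214 [-32, -31, -29, -31, -32, -14, -13, 0, 7, 12, 12, 2, -20, -32, -33, -12, -40]
215 [-29, -30, -29, -30, -30, -25, -3, 15, 30, 29, 31, 12, -23, -31, -34, -14, -40]
216 [-31, -30, -29, -30, -28, -26, 2, 22, 35, 39, 37, 24, -7, -17, -21, -16, -33]
217 [-29, -30, -29, -21, -10, -9, 15, 20, 30, 34, 34, 19, -17, -24, -35, -34, -32]
218 [-31, -32, -16, -11, -31, -32, 1, 23, 32, 37, 31, 18, -18, -33, -33, -32, -31]
219 [-30, -33, -12, -25, -32, -33, -6, 26, 36, 34, 25, -5, -7, -35, -31, -31, -30]
220 [-28, -33, -18, -14, -23, -18, 1, 25, 36, 36, 12, -27, -11, -26, -32, -30, -32]
221 [-31, -33, -34, -23, -11, -7, -12, 9, 34, 37, 16, -18, -5, -21, -33, -31, -30]
222 [-32, -37, -31, -21, -9, 4, 6, 21, 36, 37, 27, 7, 15, -19, -36, -33, -32]
223 [-27, -20, -16, -9, 2, 34, 41, 34, 37, 38, 36, 37, 37, -2, -21, -27, -30]
224 [-9, -5, -1, -2, 11, 38, 46, 37, 35, 35, 34, 39, 38, 14, -4, -9, -14]
225 [-1, -2, 2, 2, 6, 20, 32, 32, 35, 34, 36, 36, 23, 5, 1, -2, -1]
226 [-2, -1, 2, 1, 0, 4, 14, 32, 35, 36, 28, 16, 7, 0, -2, -1, -1]
227 [2, 1, 0, 1, 0, -1, 7, 32, 34, 34, 20, 3, 2, -2, -2, 1, 1]
228 [1, 0, 0, -3, -5, -4, -1, 17, 20, 22, 12, 2, 1, -2, 2, 0, 0]
229 [-2, 2, -1, -1, -2, 1, -1, 5, 6, 8, 4, -1, -2, -4, -2, 0, -1]
230 [-2, -1, 0, 1, 1, 2, -2, 1, -1, 1, 4, 0, -1, -3, -1, -3, 1]
231 [-4, 0, 1, 1, -1, 2, 0, -2, -1, -2, -2, -2, 1, -2, -1, -2, -4]
[346.98225265 224.24774446] [ 0.57822533 -0.08674763  0.74731326]
```

>>> {"fn": "play_rows", "kwargs": {
  "commands": [
    [[0,0,0,0,0,0.2,0.5],[0,0,0,0,0,0.4,0.5],[0,0,0,0,0,0.6,0.5],[0,0,0,0,0,0.7,0.5],[0,0,0,0,0,0.7,0.5],[0,0,0,0,0,0.7,0.5]]
  ]
}}

```text
clock: 7.25
tool_pos: [0.5767, -0.095, 0.0535]
orientation: [-180.0, -0.0, -180.0]
force: [0.3, -0.1, 0.3]
opening: 0.0083
gripper_force: 29.9
```

>>> {"fn": "play_rows", "kwargs": {
  "commands": [
    [[0,0,0,0,0,0.06,0.5],[0,0,0,0,0,0.12,0.5],[0,0,0,0,0,0.18,0.5],[0,0,0,0,0,0.2,0.5],[0,0,0,0,0,0.2,0.5]]
  ]
}}

```text
clock: 7.67
tool_pos: [0.5773, -0.095, 0.0524]
orientation: [-180.0, 0.1, -180.0]
force: [-0.9, 0.4, 5.7]
opening: 0.0085
gripper_force: 30.0
```

>>> {"fn": "play_rows", "kwargs": {
  "commands": [
    [[0,0,0,0,0,0,1.5],[0,0,0,0,0,0,3],[0,0,0,0,0,0,4],[0,0,0,0,0,0,4],[0,0,0,0,0,-2,4],[0,0,0,0,0,-5,4],[0,0,0,0,0,-9,6],[0,0,0,0,0,-12,8.7]]
  ]
}}

```text
clock: 8.33
tool_pos: [0.577, -0.0952, 0.1739]
orientation: [-180.0, 0.0, -180.0]
force: [1.5, -0.2, -0.3]
opening: 0.0482
gripper_force: 0.0
```

```bash
python3 - <<'E'
from h import *
o=ctrl.get_obs(); t=o['tool_pos'];print(t,o['force'],o['opening'])
S=snap('side','s6.png')
a=cv2.imread('pics/s6.png')
cv2.imwrite('pics/s6c.png',cv2.resize(a[170:280,290:400],None,fx=5,fy=5,interpolation=2))
E
```

```text
[ 0.57703369 -0.09518965  0.17388282] [ 1.49398165 -0.18760958 -0.28443549] 0.04822080825929091
```

View pics/s6c.png

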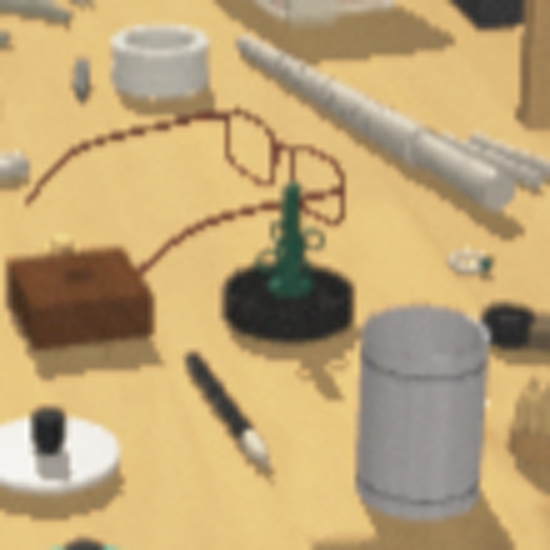

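>>> {"fn": "play_rows", "kwargs": {
  "commands": [
    [[0,0,0,-0.4,-3.5,0,8.7],[0,0,0,-0.8,-7.5,0,8.7],[0,0,0,-1.2,-11.5,0,8.7],[0,0,0,-1.6,-15.5,0,8.7],[0,0,0,-1.67,-17.8,0,8.7],[0,0,0,-1.67,-18.35,0,8.7],[0,0,0,-1.67,-18.35,3,8.7],[0,0,0,-1.67,-18.35,6,8.7]]
  ]
}}

```text
clock: 9.05
tool_pos: [0.5946, -0.2795, 0.1123]
orientation: [-180.0, 0.2, 179.9]
force: [0.4, 0.4, -0.6]
opening: 0.0869
gripper_force: 0.0
```

>>> {"fn": "play_rows", "kwargs": {
  "commands": [
    [[0,0,0,0,0,2,8.7],[0,0,0,0,0,4,8.7],[0,0,0,0,0,5.5,8.7],[0,0,0,0,0,6.6,8.7],[0,0,0,0,0,7.0,8.7],[0,0,0,0,0,7.0,8.7],[0,0,0,0,0,7.0,8.7]]
  ]
}}

```text
clock: 9.63
tool_pos: [0.594, -0.2785, 0.0422]
orientation: [-180.0, 0.0, -180.0]
force: [0.4, -0.4, 0.5]
opening: 0.0871
gripper_force: 0.0
```

>>> {"fn": "play_rows", "kwargs": {
  "commands": [
    [[0,0,0,0,0,0,7.5],[0,0,0,0,0,0,6.5],[0,0,0,0,0,0,5.8],[0,0,0,0,0,0,5],[0,0,0,0,0,0,4.5],[0,0,0,0,0,0,4.5],[0,0,0,0,0,0,4.5],[0,0,0,0,0,0,4.5]]
  ]
}}

```text
clock: 10.3
tool_pos: [0.5937, -0.2784, 0.0418]
orientation: [-180.0, 0.0, -180.0]
force: [-0.0, 2.1, 2.6]
opening: 0.053
gripper_force: 30.0
```

```bash
python3 - <<'E'
from h import *
o=ctrl.get_obs(); t=o['tool_pos'];print(t,o['force'],o['opening'])
S=snap('side'); T=snap('top','t7.png')
print(fit(S,MODELS['flask'][0],mask(S,'grey',proj(S,[.5937,-.2785,.03])),(.5937,-.2785)))
E
```

```text
[ 0.59365158 -0.27842966  0.04181503] [-0.04862274  2.11038302  2.62774519] 0.053041580932425524
[ 0.59416791 -0.27456364  0.58428769]
```

>>> {"fn": "play_rows", "kwargs": {
  "commands": [
    [[0,0,0,0,0,-0.5,4.5],[0,0,0,0,0,-1.5,4.5],[0,0,0,0,0,-3.5,4.5],[0,0,0,0,0,-6.5,4.5],[0,0,0,0,0,-9,4.5],[0,0,0,0,0,-10.5,4.5],[0,0,0,0,0,-10.5,4.5],[0,0,0,0,0,-10.5,4.5]]
  ]
}}

```text
clock: 11.07
tool_pos: [0.5939, -0.2786, 0.1481]
orientation: [-180.0, 0.1, 180.0]
force: [0.7, 0.6, -2.1]
opening: 0.0533
gripper_force: 30.0
```

>>> {"fn": "play_rows", "kwargs": {
  "commands": [
    [[0,0,0,0.2,2.5,0,4.5],[0,0,0,0.5,6,0,4.5],[0,0,0,0.9,9.5,0,4.5],[0,0,0,1.2,13,0,4.5],[0,0,0,1.4,16,0,4.5],[0,0,0,1.5,18,0,4.5],[0,0,0,1.5,18.35,0,4.5],[0,0,0,1.5,18.35,0,4.5]]
  ]
}}

```text
clock: 11.73
tool_pos: [0.5778, -0.0937, 0.1457]
orientation: [-180.0, -0.1, -179.9]
force: [0.7, -0.3, -1.2]
opening: 0.0532
gripper_force: 30.0
```

>>> {"fn": "play_rows", "kwargs": {
  "commands": [
    [[0,0,0,0,0,0,4.5],[0,0,0,0,0,0,4.5],[0,0,0,0,0,0,4.5]]
  ]
}}

```text
clock: 11.98
tool_pos: [0.5783, -0.096, 0.1461]
orientation: [-180.0, -0.1, 179.9]
force: [-0.4, 0.5, -2.0]
opening: 0.053
gripper_force: 30.0
```

```bash
python3 - <<'E'
from h import *
o=ctrl.get_obs(); t=o['tool_pos'];print(t,o['force'],o['opening'])
S=snap('side','s8.png')
c,sat,mx,g=masks(S)
zb=t[2]-.0418
print('base',zb,proj(S,[t[0],t[1],zb]))
P=cyl([(.027,zb),(.027,zb+.035)]); q=np.array([proj(S,X) for X in P]); print('sil',q.min(0),q.max(0))
for r in range(int(q[:,1].max())-12,int(q[:,1].max())+3,2):
    print(r,(sat[r,int(q[:,0].min())-4:int(q[:,0].min())+6]*100).astype(int),(sat[r,int(q[:,0].max())-5:int(q[:,0].max())+6]*100).astype(int), int(q[:,0].min())-4,int(q[:,0].max())-5)
print('tree',proj(S,[.5785,-.095,.069]))
u,v=proj(S,[.5785,-.095,.069]).astype(int); cc=S['color'].astype(int)
for r in range(v-8,v+6,2): print(r,(cc[r,u-6:u+7,1]-cc[r,u-6:u+7,0]).tolist(),u-6)
a=cv2.imread('pics/s8.png'); cv2.imwrite('pics/s8c.png',cv2.resize(a[160:260,300:400],None,fx=5,fy=5,interpolation=2))
E
```

```text
[ 0.57825243 -0.09603759  0.14608342] [-0.42259632  0.50519493 -1.98601105] 0.05301027858198215
base 0.10428341517310005 [348.40136782 195.06301532]
sil [ 98.88403683 179.34858211] [124.76417346 199.89366391]
187 [3 5 3 3 5 1 1 0 3 8] [ 7  3  9 19 25 27 26 26 25 25 28] 94 119
189 [0 5 3 2 1 1 1 5 8 6] [ 9 21 27 27 27 24 27 27 27 29 26] 94 119
191 [5 5 3 1 2 1 2 0 5 7] [27 27 27 28 26 27 25 26 28 28 27] 94 119
193 [21 19 14 11  6  8  4  8  6  3] [27 27 28 26 27 27 26 24 22 22 22] 94 119
195 [29 26 29 27 27 25 28 26 26 23] [24 24 21 22 24 21 23 22 22 21 21] 94 119
197 [24 25 25 24 25 23 23 24 25 25] [21 23 21 22 22 22 22 22 21 22 21] 94 119
199 [21 22 21 22 21 22 22 22 23 23] [22 22 22 21 21 22 22 22 24 26 25] 94 119
201 [22 22 22 21 22 21 22 22 22 23] [23 25 26 27 28 29 29 28 27 29 27] 94 119
tree [348.06858515 208.13822971]
200 [-31, -35, -41, -43, -41, -41, -43, -39, -40, -39, -44, -45, -45] 342
202 [-32, -34, -45, -43, -37, -38, -41, -37, -32, -32, -31, -34, -41] 342
204 [-32, -36, -44, -36, -32, -35, -39, -37, -35, -33, -33, -32, -31] 342
206 [-40, -40, -41, -37, -32, -22, -3, -14, -34, -34, -34, -33, -31] 342
208 [-32, -32, -31, -34, -17, 14, 34, 17, -18, -37, -44, -43, -41] 342
210 [-43, -43, -41, -36, -7, 21, 35, 22, -42, -41, -42, -41, -42] 342
212 [-41, -42, -41, -40, -8, 27, 35, 14, -28, -43, -44, -45, -39] 342
```

View pics/s8c.png

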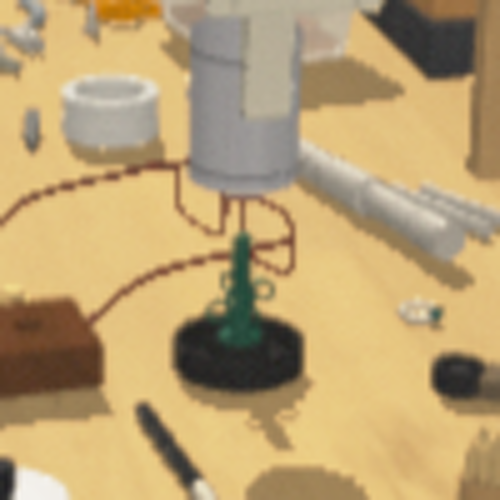

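```bash
python3 - <<'E'
from h import *
o=ctrl.get_obs(); t=o['tool_pos'];print(t)
S=snap('side')
c,sat,mx,g=masks(S); b=(S['color'][...,0].astype(int)-S['color'][...,2])
zb=t[2]-.0418
q=np.array([proj(S,X+[t[0],t[1],0]) for X in cyl([(.027,zb),(.027,zb+.03)])])
print(q.min(0),q.max(0))
for r in (184,187,190,193): print(r,b[r,332:345],b[r,354:367])
T=snap('top'); print(fit(T,MODELS['base'][0],mask(T,'black',proj(T,[.579,-.095,.01])),(.579,-.095)))
E
```

```text
[ 0.57831483 -0.09600395  0.1462029 ]
[337.51287676 180.07180878] [359.78407317 198.85331761]
184 [ 94 101 100 101  96  82  24   6   5   4   5   5   5] [ 11  11   8   6   8  36  96 101 100  99  98 100 101]
187 [ 98 101 100  98  95  80  23   5   3   4   5   4   6] [  5   4   5   3   5  24  71  91  98 100 101  99  99]
190 [ 75  97 100 100  99  82  23   6   5   3   4   6   6] [ 5  4  4  4  4  9 23 29 30 29 39 56 81]
193 [59 59 62 66 87 57 13  3  3  5  7  4  5] [ 5  6  4  3  3  9 16 17 18 20 22 25 25]
[ 0.62496235 -0.06511817  0.34197858]
```

>>> {"fn": "play_rows", "kwargs": {
  "commands": [
    [[0,0,0,-0.05,0.1,0,4.5],[0,0,0,-0.05,0.1,1,4.5],[0,0,0,-0.05,0.1,2,4.5],[0,0,0,-0.05,0.1,3,4.5],[0,0,0,-0.05,0.1,4,4.5],[0,0,0,-0.05,0.1,5,4.5],[0,0,0,-0.05,0.1,6,4.5],[0,0,0,-0.05,0.1,6,4.5]]
  ]
}}

```text
clock: 12.8
tool_pos: [0.5775, -0.094, 0.0837]
orientation: [-180.0, -0.2, 180.0]
force: [0.2, -0.4, -1.9]
opening: 0.0529
gripper_force: 30.0
```

>>> {"fn": "play_rows", "kwargs": {
  "commands": [
    [[0,0,0,0,0,0.5,4.5],[0,0,0,0,0,1,4.5],[0,0,0,0,0,1.5,4.5],[0,0,0,0,0,2,4.5],[0,0,0,0,0,2.3,4.5],[0,0,0,0,0,2.3,4.5],[0,0,0,0,0,2.3,4.5]]
  ]
}}

```text
clock: 13.38
tool_pos: [0.579, -0.094, 0.0635]
orientation: [-180.0, -0.0, -180.0]
force: [-0.2, 0.1, -1.3]
opening: 0.0531
gripper_force: 30.0
```

```bash
python3 - <<'E'
from h import *
o=ctrl.get_obs(); t=o['tool_pos'];print(t,o['force'],o['moment'])
S=snap('side','s9.png'); a=cv2.imread('pics/s9.png')
b=(S['color'][...,0].astype(int)-S['color'][...,2]);mx=S['color'].max(2)
zb=t[2]-.0418
q=np.array([proj(S,X+[t[0],t[1],0]) for X in cyl([(.027,zb),(.027,zb+.03)])]); print(q.min(0),q.max(0))
for r in (205,210,215): print(r,b[r,332:345],b[r,354:367])
for r in (233,236): print(r,mx[r,328:342],mx[r,354:368])
q=np.array([proj(S,X+[.5785,-.095,0]) for X in cyl([(.0335,0),(.0335,.016)])]); print(q.min(0),q.max(0))
E
```

```text
[ 0.57898957 -0.094043    0.06349734] [-0.16484789  0.11040673 -1.26944781] [-0.01326508 -0.02481286 -0.00389732]
[337.140765   210.32004225] [358.75381325 229.64483091]
205 [102 102 103 100  98  68  15   5   3   4   5   3   5] [ 31  33  30  19  16  76  97  98  97  99 100  98  97]
210 [103 104 101 101  98  67  18   5   4   5   4   6   7] [ 32  30  30  17  23  93 100  98 100 100 101  99 101]
215 [101 100 103 102  99  48  12   2   3   5   6   5   4] [ 21  19  15  10  38  97 102 101  99  99  98  98 100]
233 [232 232 231 230 231 228 167  87  43  38  38  40  39  40] [ 40  37  41  43  41  54 124 226 232 232 231 232 232 233]
236 [232 232 232 233 231 230 231 216 154 116  80  66  55  47] [ 43  53  66  93 114 141 157 167 203 232 234 234 234 233]
[334.38491988 222.13926436] [360.77071552 238.82567446]
```

>>> {"fn": "play_rows", "kwargs": {
  "commands": [
    [[0,0,0,0.05,0,0.3,4.5],[0,0,0,0.05,0,0.6,4.5],[0,0,0,0.05,0,0.9,4.5],[0,0,0,0.05,0,1.1,4.5],[0,0,0,0.05,0,1.2,4.5],[0,0,0,0.05,0,1.2,4.5],[0,0,0,0.05,0,1.2,4.5]]
  ]
}}

```text
clock: 14.02
tool_pos: [0.5785, -0.094, 0.0515]
orientation: [-180.0, -0.0, -180.0]
force: [-0.0, 0.0, -1.9]
opening: 0.0529
gripper_force: 30.0
```

>>> {"fn": "play_rows", "kwargs": {
  "commands": [
    [[0,0,0,0,0,0.1,4.5],[0,0,0,0,0,0.2,4.5],[0,0,0,0,0,0.3,4.5],[0,0,0,0,0,0.4,4.5],[0,0,0,0,0,0.45,4.5],[0,0,0,0,0,0.45,4.5]]
  ]
}}

```text
clock: 14.52
tool_pos: [0.5786, -0.094, 0.0478]
orientation: [-180.0, 0.0, -180.0]
force: [-1.0, 0.8, 5.5]
opening: 0.0531
gripper_force: 30.0
```

>>> {"fn": "play_rows", "kwargs": {
  "commands": [
    [[0,0,0,0,0,0,6],[0,0,0,0,0,0,7.5],[0,0,0,0,0,0,8.7],[0,0,0,0,0,0,8.7],[0,0,0,0,0,-2,8.7],[0,0,0,0,0,-5,8.7],[0,0,0,0,0,-9,8.7],[0,0,0,0,0,-12,8.7]]
  ]
}}

```text
clock: 15.18
tool_pos: [0.5789, -0.0942, 0.1695]
orientation: [-180.0, 0.0, -180.0]
force: [1.8, 0.5, -0.2]
opening: 0.0869
gripper_force: 0.0
```

>>> {"fn": "play_rows", "kwargs": {
  "commands": [
    [[0,0,0,0,2,0,8.7],[0,0,0,0,6,0,8.7],[0,0,0,0,10,0,8.7],[0,0,0,0,14,0,8.7],[0,0,0,0,18,0,8.7],[0,0,0,0,22,0,8.7],[0,0,0,0,26,0,8.7],[0,0,0,0,30,0,8.7]]
  ]
}}

```text
clock: 15.85
tool_pos: [0.5781, 0.208, 0.1672]
orientation: [180.0, 0.0, -180.0]
force: [0.5, -0.2, 0.2]
opening: 0.0872
gripper_force: 0.0
```

>>> {"fn": "play_rows", "kwargs": {
  "commands": [
    [[0,0,0,-0.1,3.5,0,8.7],[0,0,0,-0.2,6.5,2,8.7],[0,0,0,-0.2,7.4,5,8.7],[0,0,0,-0.2,7.4,8,8.7],[0,0,0,-0.2,7.4,10,8.7],[0,0,0,-0.2,7.4,11,8.7],[0,0,0,-0.2,7.4,11,8.7],[0,0,0,-0.2,7.4,11,8.7]]
  ]
}}

```text
clock: 16.52
tool_pos: [0.5809, 0.2799, 0.0574]
orientation: [-180.0, 0.0, -180.0]
force: [-0.2, 0.8, 0.8]
opening: 0.0869
gripper_force: 0.0
```

```bash
python3 - <<'E'
from h import *
o=ctrl.get_obs(); t=o['tool_pos'];print(t,o['force'],o['joint_pos'])
S=snap('side','s10.png')
for o in('tall_flask','collar'): print(ctrl.find_in(S,o)[:2])
u,v=proj(S,[.58,.28,.03]).astype(int)
a=cv2.imread('pics/s10.png'); cv2.imwrite('pics/s10c.png',np.hstack([cv2.resize(a[v-40:v+40,u-40:u+40],(400,400),interpolation=2),cv2.resize(a[160:260,300:400],(400,400),interpolation=2)]))
E
```

```text
[0.58085412 0.27993325 0.05738277] [-0.20881385  0.83945204  0.78597495] [ 4.30499862e+01  2.61485096e+01 -1.47421464e+01  2.97590206e-02
 -4.91239719e+01 -1.33058833e+02]
[{'bbox': [339.8, 201.3, 20.0, 27.8], 'conf': 0.98}]
[{'bbox': [312.6, 172.4, 20.6, 20.3], 'conf': 0.65}]
```

View pics/s10c.png

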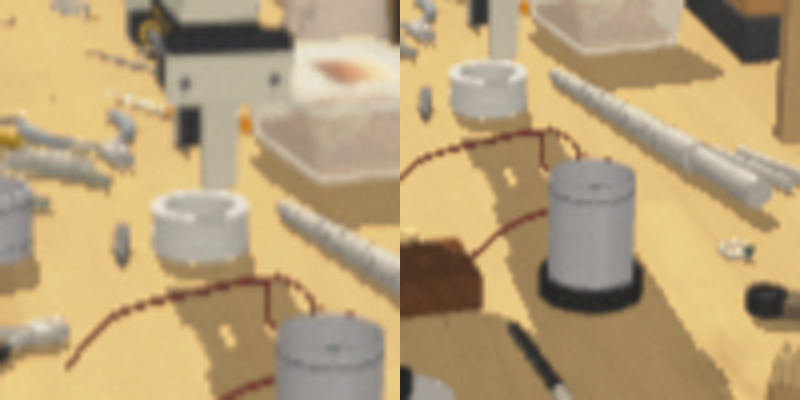

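>>> {"fn": "play_rows", "kwargs": {
  "commands": [
    [[0,0,0,0.1,0,2,8.7],[0,0,0,0.1,0,3.5,8.7],[0,0,0,0.1,0,4.6,8.7],[0,0,0,0.1,0,5.0,8.7],[0,0,0,0.1,0,5.0,8.7],[0,0,0,0.1,0,5.0,8.7]]
  ]
}}

```text
clock: 17.17
tool_pos: [0.58, 0.2802, 0.0078]
orientation: [180.0, 0.0, -180.0]
force: [-0.1, 0.1, 0.9]
opening: 0.0869
gripper_force: 0.0
```

>>> {"fn": "play_rows", "kwargs": {
  "commands": [
    [[0,0,0,0,0,0,7.5],[0,0,0,0,0,0,6.8],[0,0,0,0,0,0,6],[0,0,0,0,0,0,5.5],[0,0,0,0,0,0,5.5],[0,0,0,0,0,0,5.5],[0,0,0,0,0,0,5.5]]
  ]
}}

```text
clock: 17.75
tool_pos: [0.5797, 0.2802, 0.0075]
orientation: [180.0, 0.0, -180.0]
force: [-1.8, 0.3, 4.8]
opening: 0.0638
gripper_force: 30.0
```

>>> {"fn": "play_rows", "kwargs": {
  "commands": [
    [[0,0,0,0,0,-0.5,5.5],[0,0,0,0,0,-2,5.5],[0,0,0,0,0,-4,5.5],[0,0,0,0,0,-7,5.5],[0,0,0,0,0,-10,5.5],[0,0,0,0,0,-12,5.5],[0,0,0,0,0,-12,5.5],[0,0,0,0,0,-12,5.5]]
  ]
}}

```text
clock: 18.42
tool_pos: [0.5799, 0.2804, 0.1286]
orientation: [179.9, 0.1, 180.0]
force: [-0.4, 0.4, -1.5]
opening: 0.0638
gripper_force: 30.0
```

>>> {"fn": "play_rows", "kwargs": {
  "commands": [
    [[0,0,0,0,-2,0,5.5],[0,0,0,0,-5,0,5.5],[0,0,0,0,-9,0,5.5],[0,0,0,0,-13,0,5.5],[0,0,0,0,-17,0,5.5],[0,0,0,0,-21,0,5.5],[0,0,0,0.1,-25,0,5.5],[0,0,0,0.1,-29,0,5.5]]
  ]
}}

```text
clock: 19.08
tool_pos: [0.5768, -0.0124, 0.1257]
orientation: [-180.0, -0.2, -180.0]
force: [0.7, 0.2, -0.4]
opening: 0.0638
gripper_force: 30.0
```

>>> {"fn": "play_rows", "kwargs": {
  "commands": [
    [[0,0,0,0,-3,0,5.5],[0,0,0,0,-5.5,0,5.5],[0,0,0,0,-7.2,0,5.5],[0,0,0,0,-8.2,0,5.5],[0,0,0,0,-8.4,0,5.5],[0,0,0,0,-8.4,1.5,5.5],[0,0,0,0,-8.4,1.5,5.5],[0,0,0,0,-8.4,1.5,5.5]]
  ]
}}

```text
clock: 19.75
tool_pos: [0.5776, -0.0935, 0.111]
orientation: [-180.0, -0.2, -180.0]
force: [0.8, 0.2, -0.8]
opening: 0.064
gripper_force: 30.0
```

```bash
python3 - <<'E'
from h import *
S=snap('side','s11.png'); o=ctrl.get_obs(); t=o['tool_pos'];print(t,o['force'])
b=(S['color'][...,0].astype(int)-S['color'][...,2])
zb=t[2]-.0076
q=np.array([proj(S,X+[t[0],t[1],0]) for X in cyl([(.0325,zb),(.0325,zb+.03)])]); print('collar',q.min(0),q.max(0))
q2=np.array([proj(S,X+[.5783,-.094,0]) for X in cyl([(.027,.006),(.027,.082)])]); print('flask',q2.min(0),q2.max(0))
for r in range(190,206,3): print(r,b[r,330:342],b[r,356:368])
print()
for r in range(206,226,4): print(r,b[r,330:342],b[r,356:368])
a=cv2.imread('pics/s11.png'); cv2.imwrite('pics/s11c.png',cv2.resize(a[160:250,300:400],None,fx=6,fy=6,interpolation=2))
E
```

```text
[ 0.57815775 -0.09341756  0.11171492] [-0.19264602  0.94076739 -0.47447865]
collar [335.01862156 179.19041447] [361.70149625 199.40023437]
flask [336.78696929 199.34746483] [358.87508736 235.36133214]
190 [ 97  99 100  99  86  30  13  16  14  16  14  16] [32 27 17 13 16 27 28 29 40 56 80 94]
193 [72 66 63 60 46 17 16 13 14 16 15 16] [31 27 17 14 12 18 20 22 23 23 26 27]
196 [102 101 102 104  97  49  24  18  16  14  15  15] [32 25 18 20 33 47 36 21 19 18 18 19]
199 [101 101 100 101 104  80 100 100  98  90  83  74] [ 82  85  95  98  99 100  95  78  67  57  40  29]
202 [103 103 103  98  99 100  76  78  41  12   8   5] [ 13  29  63  92  99  99  99 100  97 100  97  77]
205 [102 100 102 101 103 100  98  48  11   6   4   4] [  4   4  20  90  96  99  97 100 103  98  98 101]

206 [102 102 101 102 102 102  97  47   9   5   5   6] [  2   6  18  90  98  98  98  99  99  98  98 100]
210 [102 103 101 102 102 101  97  48  11   5   4   4] [  4   9  39  94 101 101 100 100  98 100  98  99]
214 [ 81  74  73  76  99 101  95  45  10   5   4   3] [  4   7  40  98 102 101  99 100  99  99 100 102]
218 [100 101  99  99 100 102  97  36   7   4   5   5] [  4  10  59 100 101 101 101 102 102 100 100  98]
222 [100  99 100 100  98 100  98  31   6   6   7   6] [  4  15  70  97 102 103 102 102 103 101 102 102]
```

View pics/s11c.png

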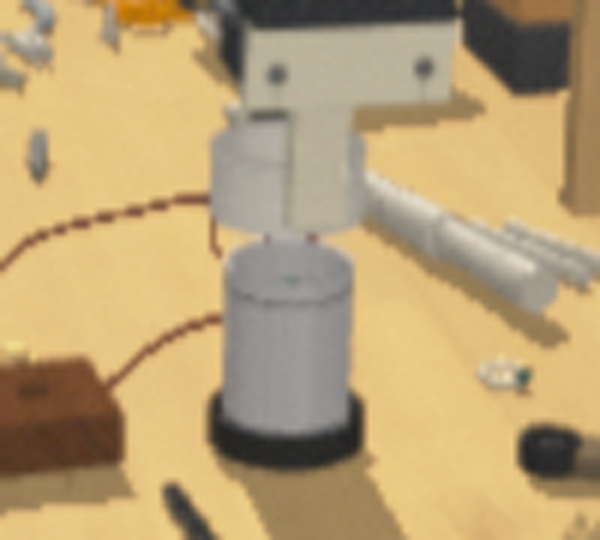

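>>> {"fn": "play_rows", "kwargs": {
  "commands": [
    [[0,0,0,-0.05,0,0.6,5.5],[0,0,0,-0.05,0,1.2,5.5],[0,0,0,-0.05,0,1.7,5.5],[0,0,0,-0.05,0,2.1,5.5],[0,0,0,-0.05,0,2.4,5.5],[0,0,0,-0.05,0,2.6,5.5],[0,0,0,-0.05,0,2.6,5.5]]
  ]
}}

```text
clock: 20.38
tool_pos: [0.5788, -0.094, 0.0855]
orientation: [-180.0, -0.0, -180.0]
force: [-0.0, -0.1, -0.8]
opening: 0.0635
gripper_force: 30.0
```

>>> {"fn": "play_rows", "kwargs": {
  "commands": [
    [[0,0,0,0,0,0.15,5.5],[0,0,0,0,0,0.3,5.5],[0,0,0,0,0,0.45,5.5],[0,0,0,0,0,0.55,5.5],[0,0,0,0,0,0.6,5.5],[0,0,0,0,0,0.6,5.5]]
  ]
}}

```text
clock: 20.88
tool_pos: [0.5789, -0.094, 0.08]
orientation: [-180.0, -0.0, -180.0]
force: [0.6, -0.4, -0.6]
opening: 0.0635
gripper_force: 30.0
```

>>> {"fn": "play_rows", "kwargs": {
  "commands": [
    [[0,0,0,0,0,0.05,5.5],[0,0,0,0,0,0.1,5.5],[0,0,0,0,0,0.15,5.5],[0,0,0,0,0,0.15,5.5]]
  ]
}}

```text
clock: 21.22
tool_pos: [0.5794, -0.094, 0.0795]
orientation: [-180.0, 0.1, -180.0]
force: [-1.9, 1.1, 6.5]
opening: 0.0634
gripper_force: 30.0
```

>>> {"fn": "play_rows", "kwargs": {
  "commands": [
    [[0,0,0,0,0,0,6.8],[0,0,0,0,0,0,7.8],[0,0,0,0,0,0,8.7],[0,0,0,0,0,0,8.7],[0,0,0,0,0,-2,8.7],[0,0,0,0,0,-5,8.7],[0,0,0,0,0,-8,8.7],[0,0,0,0,0,-10,8.7]]
  ]
}}

```text
clock: 21.88
tool_pos: [0.5798, -0.0941, 0.1812]
orientation: [-180.0, 0.1, -180.0]
force: [0.4, 0.3, 0.8]
opening: 0.087
gripper_force: 0.0
```

>>> {"fn": "play_rows", "kwargs": {
  "commands": [
    [[0,0,0,2,-2,0,8],[0,0,0,4.5,-4.5,0,7],[0,0,0,7,-7,0,6],[0,0,0,9.5,-9.5,0,5],[0,0,0,12,-12,0,4],[0,0,0,13.7,-13.6,0,4],[0,0,0,14.2,-14,2,4],[0,0,0,14.2,-14,5,4]]
  ]
}}

```text
clock: 22.55
tool_pos: [0.4376, -0.2357, 0.1308]
orientation: [-179.9, 0.4, 179.9]
force: [1.8, -0.1, -1.1]
opening: 0.042
gripper_force: 0.0
```

>>> {"fn": "play_rows", "kwargs": {
  "commands": [
    [[0,0,0,0,0,2,4],[0,0,0,0,0,4,4],[0,0,0,0,0,6,4],[0,0,0,0,0,7,4],[0,0,0,0,0,7.3,4],[0,0,0,0,0,7.3,4],[0,0,0,0,0,7.3,4]]
  ]
}}

```text
clock: 23.13
tool_pos: [0.4374, -0.2341, 0.056]
orientation: [-180.0, 0.0, -180.0]
force: [-0.3, 0.1, 0.0]
opening: 0.0398
gripper_force: 0.0
```

```bash
python3 - <<'E'
from h import *
S=snap('side','s12.png'); T=snap('top','t12.png'); o=ctrl.get_obs(); t=o['tool_pos'];print(t,o['force'])
b=(S['color'][...,0].astype(int)-S['color'][...,2])
print('tcp',proj(S,t),proj(T,t))
m=mask(S,'grey',proj(S,[.4365,-.25,.0105])); print(fit(S,MODELS['cap'][0],m,(.4365,-.234)))
mx=S['color'].max(2)
k=proj(S,[.4365,-.234,.024]); print('knob pred',k); u,v=k.astype(int)
for r in range(v-4,v+8,2): print(r,mx[r,u-10:u+11],u-10)
a=cv2.imread('pics/s12.png'); cv2.imwrite('pics/s12c.png',np.hstack([cv2.resize(a[v-50:v+50,u-40:u+40],(400,500),interpolation=2),cv2.resize(a[170:250,310:390],(400,500),interpolation=2)]))
E
```

```text
[ 0.43776218 -0.23412242  0.05649712] [-0.18326507  0.54930551 -0.07014722]
tcp [299.69091199 241.1568566 ] [402.28402989 236.98718584]
[ 0.43623525 -0.23038123  0.95540175]
knob pred [299.37584585 254.46402197]
250 [236 236 236 235 235 234 235 235 234 232 231 231 230 230 232 232 232 234
 234 234 234] 289
252 [237 237 236 235 235 236 233 187 128  94  85  85  99 142 223 232 233 233
 234 234 234] 289
254 [236 238 240 241 243 243 240 140  58  51  52  52  47  87 208 240 242 241
 240 236 235] 289
256 [244 245 245 245 245 245 243 144  57  36  40  41  40  88 214 242 244 244
 244 243 244] 289
258 [246 246 246 245 245 245 244 182  84  43  40  39  47 125 235 244 245 245
 244 244 243] 289
260 [246 246 246 246 246 246 245 215 125  86  69  68 104 159 214 242 244 244
 244 244 244] 289
```

View pics/s12c.png

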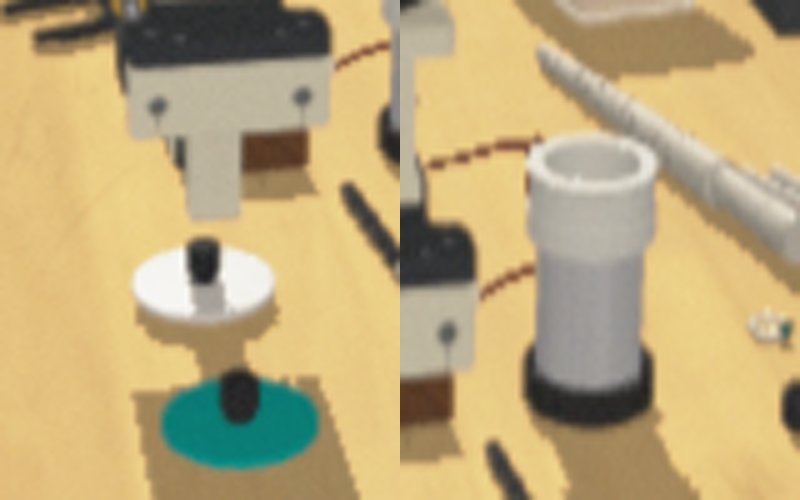

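>>> {"fn": "play_rows", "kwargs": {
  "commands": [
    [[0,0,0,0.1,0,1.5,4],[0,0,0,0.1,0,3,4],[0,0,0,0.1,0,3.8,4],[0,0,0,0.1,0,4.2,4],[0,0,0,0.1,0,4.3,4],[0,0,0,0.1,0,4.3,4]]
  ]
}}

```text
clock: 23.73
tool_pos: [0.4363, -0.2341, 0.0129]
orientation: [-180.0, 0.0, -180.0]
force: [-0.3, -0.0, -0.0]
opening: 0.0402
gripper_force: 0.0
```

>>> {"fn": "play_rows", "kwargs": {
  "commands": [
    [[0,0,0,0,0,0,3],[0,0,0,0,0,0,2],[0,0,0,0,0,0,1],[0,0,0,0,0,0,0.8],[0,0,0,0,0,0,0.8],[0,0,0,0,0,0,0.8],[0,0,0,0,0,0,0.8]]
  ]
}}

```text
clock: 24.32
tool_pos: [0.4362, -0.234, 0.0129]
orientation: [-180.0, 0.0, -180.0]
force: [-0.5, 0.6, 5.4]
opening: 0.0151
gripper_force: 30.0
```

>>> {"fn": "play_rows", "kwargs": {
  "commands": [
    [[0,0,0,0,0,-0.5,0.8],[0,0,0,0,0,-2,0.8],[0,0,0,0,0,-5,0.8],[0,0,0,0,0,-8,0.8],[0,0,0,0,0,-11,0.8],[0,0,0,0,0,-13,0.8],[0,0,0,0,0,-13,0.8],[0,0,0,0,0,-13,0.8]]
  ]
}}

```text
clock: 24.98
tool_pos: [0.4365, -0.234, 0.1438]
orientation: [-180.0, 0.2, 180.0]
force: [-0.2, 0.3, -1.5]
opening: 0.0147
gripper_force: 30.0
```

>>> {"fn": "play_rows", "kwargs": {
  "commands": [
    [[0,0,0,-2,2,0,0.8],[0,0,0,-4.5,4.5,0,0.8],[0,0,0,-7,7,0,0.8],[0,0,0,-9.5,9.5,0,0.8],[0,0,0,-12,12,0,0.8],[0,0,0,-13.7,13.6,0,0.8],[0,0,0,-14.2,14,0,0.8],[0,0,0,-14.2,14,0,0.8]]
  ]
}}

```text
clock: 25.65
tool_pos: [0.5782, -0.0928, 0.1405]
orientation: [-180.0, -0.2, -179.9]
force: [0.4, -0.5, -1.5]
opening: 0.0148
gripper_force: 30.0
```

>>> {"fn": "play_rows", "kwargs": {
  "commands": [
    [[0,0,0,0,0,0,0.8],[0,0,0,0,0,0.5,0.8],[0,0,0,0,0,0.8,0.8],[0,0,0,0,0,0.8,0.8],[0,0,0,0,0,0.8,0.8]]
  ]
}}

```text
clock: 26.07
tool_pos: [0.5773, -0.0947, 0.1344]
orientation: [-180.0, -0.0, 180.0]
force: [0.6, 0.4, -1.2]
opening: 0.0146
gripper_force: 30.0
```

```bash
python3 - <<'E'
from h import *
S=snap('side','s13.png'); o=ctrl.get_obs(); t=o['tool_pos'];print(t,o['force'])
b=(S['color'][...,0].astype(int)-S['color'][...,2])
z=t[2]-.0129
q=np.array([proj(S,X+[t[0],t[1],0]) for X in cyl([(.0315,z+.006),(.0315,z+.0105)])]); print('cap',q.min(0),q.max(0))
q2=np.array([proj(S,X+[.5783,-.094,0]) for X in cyl([(.0325,.102),(.0325,.098)])]); print('collar',q2.min(0),q2.max(0))
for r in range(int(q[:,1].min())-1,int(q2[:,1].max())+4): print(r,b[r,330:342],b[r,354:368])
a=cv2.imread('pics/s13.png'); cv2.imwrite('pics/s13c.png',cv2.resize(a[150:230,300:400],None,fx=6,fy=6,interpolation=2))
E
```

```text
[ 0.57762642 -0.09453562  0.13462834] [ 0.10477674 -0.60596768 -1.02894202]
cap [335.42353972 180.17258546] [361.17353556 190.18518082]
collar [335.09245375 191.24972642] [361.36928916 201.85036979]
179 [ 97 100  99  98  99  99  98  63  26  20  27  27] [32 45 64 69 70 69 70 67 68 68 68 69 67 68]
180 [100  99  99 100 102 101  99  90  45  22  21  22] [32 46 62 68 71 68 69 69 67 68 72 74 71 69]
181 [100  98  98  99 100 100  99  92  57  29  20  18] [34 39 44 52 61 69 74 72 72 76 97 98 98 95]
182 [100  97  99  98  99  99  89  59  27  16  13  12] [ 30  30  20  24  40  68  88  97  96  99 100 101  99 100]
183 [ 98  99 100 101 100  92  46  21  11  11  10  10] [ 31  26  13  13  17  30  62  91 100 100  99  99 101 101]
184 [99 99 99 99 99 76 22 13 10 12 11 12] [ 29  23  18  17  19  20  38  77  98 101  99 100 100  99]
185 [101 100 100 101 100  78  29  19  15  17  19  18] [ 21  16  14  14  14  14  20  64  94  99 100  98 101  99]
186 [102 101  97  99  99  88  34  17  13  13  13  14] [ 14  13  11  13  12  12  22  74  96 101 100 100 100 101]
187 [ 99 101  99 100  99  96  71  41  24  16  14  13] [ 14 
[... 1092 characters left out ...]
16 15 15 14 13 14 17 55 68 62 52 33 20 19]
199 [102 100 100 101 102  67  18  14  15  16  15  15] [15 12 13 14 14 13 23 84 95 75 67 57 42 28]
200 [102 101 101 101 101  64  19  14  14  13  15  15] [ 16  14  14  14  14  13  24  91 100  95  76  71  63  54]
201 [104 102 103 101  97  54  20  13  13  15  15  16] [ 16  18  16  14  15  13  26  91  97 100  98  94  77  67]
202 [102 105 102 100  94  51  21  17  14  15  15  15] [ 17  15  15  15  15  15  22  83 100  99  98 100  98  76]
203 [103 103 102 101  95  51  21  15  14  14  16  16] [ 16  16  15  15  15  15  22  77  96 100  97 100 100  97]
204 [101 102 100 102  98  52  20  15  13  15  14  14] [ 15  15  16  15  13  14  23  75  98 100 101  99  99  99]
```

View pics/s13c.png

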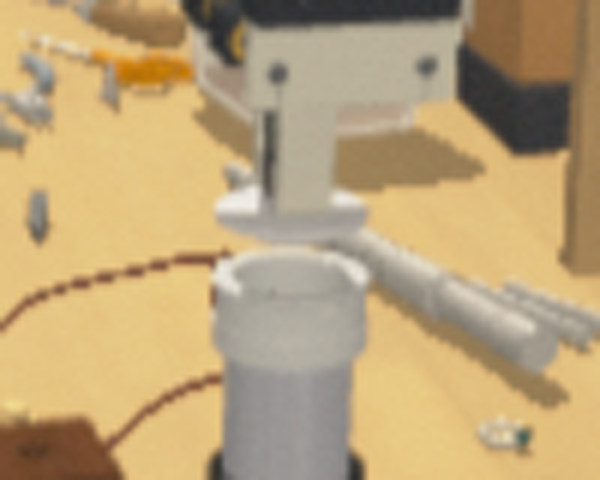

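>>> {"fn": "play_rows", "kwargs": {
  "commands": [
    [[0,0,0,-0.07,0.05,0.5,0.8],[0,0,0,-0.07,0.05,1,0.8],[0,0,0,-0.07,0.05,1.4,0.8],[0,0,0,-0.07,0.05,1.7,0.8],[0,0,0,-0.07,0.05,2.0,0.8],[0,0,0,-0.07,0.05,2.2,0.8],[0,0,0,-0.07,0.05,2.2,0.8],[0,0,0,-0.07,0.05,2.2,0.8]]
  ]
}}

```text
clock: 26.78
tool_pos: [0.5787, -0.0935, 0.1124]
orientation: [-180.0, -0.0, -180.0]
force: [0.6, -0.3, -0.6]
opening: 0.0144
gripper_force: 30.0
```

>>> {"fn": "play_rows", "kwargs": {
  "commands": [
    [[0,0,0,0,0,0.1,0.8],[0,0,0,0,0,0.2,0.8],[0,0,0,0,0,0.3,0.8],[0,0,0,0,0,0.4,0.8],[0,0,0,0,0,0.45,0.8],[0,0,0,0,0,0.45,0.8]]
  ]
}}

```text
clock: 27.28
tool_pos: [0.5791, -0.0936, 0.1089]
orientation: [-180.0, 0.1, -180.0]
force: [-2.1, -0.3, 4.7]
opening: 0.015
gripper_force: 30.0
```

>>> {"fn": "play_rows", "kwargs": {
  "commands": [
    [[0,0,0,0,0,0,2],[0,0,0,0,0,0,3.5],[0,0,0,0,0,0,4.5],[0,0,0,0,0,0,4.5],[0,0,0,0,0,-2,4.5],[0,0,0,0,0,-5,4.5],[0,0,0,0,0,-9,4.5],[0,0,0,0,0,-12,4.5]]
  ]
}}

```text
clock: 27.95
tool_pos: [0.579, -0.0937, 0.2305]
orientation: [-180.0, 0.1, -180.0]
force: [2.3, 0.2, 1.3]
opening: 0.0447
gripper_force: 0.0
```

>>> {"fn": "play_rows", "kwargs": {
  "commands": [
    [[0,0,0,3,4,0,4.5],[0,0,0,5,7.5,0,4.5],[0,0,0,8,10,0,4.5],[0,0,0,10,13,0,4.5],[0,0,0,10,15,0,4.5],[0,0,0,10,15,0,4.5],[0,0,0,10,15,0,4.5]]
  ]
}}

```text
clock: 28.53
tool_pos: [0.4785, 0.0575, 0.2284]
orientation: [180.0, 0.0, -179.8]
force: [0.5, -0.2, 0.4]
opening: 0.0453
gripper_force: 0.0
```

```bash
python3 - <<'E'
from h import *
S=snap('side','s14.png'); T=snap('top','t14.png')
b=(S['color'][...,0].astype(int)-S['color'][...,2]); mx=S['color'].max(2)
for n,s in (('disc',[(.0315,.102),(.0315,.1065)]),('collar',[(.0325,.072),(.0325,.102)]),('flask',[(.027,.01),(.027,.08)]),('base',[(.0335,0),(.0335,.016)]),('knob',[(.008,.1065),(.008,.124)])):
    q=np.array([proj(S,X+[.5783,-.094,0]) for X in cyl(s)]); print(n,q.min(0).round(1),q.max(0).round(1))
for r in range(176,212): print(r,b[r,331:341],b[r,355:365],mx[r,340:358:2])
fg=(b<50)|(mx<90)
for o in ('dust_cap','collar','tall_flask','sprue_base'): print(o,[(round(d['conf'],2),np.round(d['bbox'],1).tolist()) for d in ctrl.find_in(S,o)],[(round(d['conf'],2),np.round(d['bbox'],1).tolist()) for d in ctrl.find_in(T,o)])
E
```

```text
disc [335.5 189.7] [361.  200.2]
collar [335.  191.2] [361.4 211.8]
flask [336.8 200.1] [358.8 233.9]
base [334.2 222. ] [360.6 238.7]
knob [345.  186.2] [351.7 195.1]
176 [101  97 101 100 101  99  96  94  90  89] [69 67 68 67 67 67 67 66 67 67] [205 151 149 151 153 154 152 153 152]
177 [ 98  98 100  98  99  95  79  55  52  68] [69 67 68 70 68 67 66 65 68 65] [219 166 151 151 154 156 152 154 156]
178 [ 98  98 100  99 100  96  52  27  28  41] [69 68 69 69 69 67 68 66 66 65] [210 205 166 149 153 154 154 153 154]
179 [ 98  97 100 100 100  96  62  25  22  25] [67 71 69 68 67 67 66 68 66 64] [184 210 204 153 152 154 153 154 154]
180 [101 100  99 100 100  98  92  44  21  21] [70 70 67 67 69 65 68 68 67 70] [154 186 214 178 153 154 155 153 155]
181 [ 99  99  98 100 100  99  98  68  43  24] [73 72 74 72 70 72 72 69 77 94] [130 157 188 182 173 158 155 161 161]
182 [ 97 100  98  99  97 101  99  96  71  53] [100  99  97  96  99  97  96  98  97 101] [142 137 161 177 204 187 160 207 213]
183 [ 99  98 100 101 101  97  97  99  97  75] [101 101  99 101 100 101 101 102 101 100] [167 139 143 160 191 1
[... 3016 characters left out ...]
  13] [15 14 14 18 50 83 95 99 99 99] [166 169 171 176 176 177 175 171 168]
210 [102 102 102 102 103  97  48  15  10  12] [ 13  11  11  31  85  98 100 102 100 101] [160 169 171 174 175 175 175 171 160]
211 [102 102 102 103 101 100  47  13   4   9] [  7   7   8  36  95 100 101 101 100 102] [149 156 162 167 173 168 167 155 148]
dust_cap [(0.78, [336.6, 183.8, 27.2, 14.5]), (0.55, [293.0, 276.1, 29.6, 20.5])] [(0.89, [431.5, 227.0, 16.7, 17.6]), (0.63, [341.8, 174.5, 18.6, 19.3])]
collar [(0.61, [335.0, 196.2, 24.8, 13.7])] [(0.62, [342.2, 192.0, 16.2, 6.4])]
tall_flask [(0.76, [339.8, 208.7, 19.3, 22.1]), (0.39, [335.8, 228.3, 23.5, 10.6])] []
sprue_base [(0.72, [332.1, 225.0, 26.7, 12.5])] []
```

```bash
python3 -c "
from plant import ctrl
print(ctrl.close_job())"
```

```text
the job is handed in; nothing more can be done
None
```

The job is handed in at about 29 s on the clock: tree, tall flask, collar and dust cap were built on the sprue base in the order asked, each pressed until it met resistance at its home height, and the short flask and turquoise cap were left alone; no verdict came back.

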